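# Scrub out a flask and click its lid shut

## Task

Take the long brush out of its white pot and scrub the inside of the open steel flask with three full strokes, each down to the flask's floor (touching or nearly so, without ramming it) and back up most of the way to the rim. Then stand the brush back in its pot, let it go, and press the flask's hinged lid down until it clicks and stays shut. Leave the flask and the pot upright and about where they stand, and do not knock over or shove the spice jar and the steel mug.

Things in the scene. Friction and masses are not known exactly. Their poses are not given: they have to be found in the camera images.
- flask: Steel flask, loose, upright, 1.2 kg: outer diameter 104, height 130, inner diameter 80, depth 120. Origin: centre of its underside; z up. Its black lid is hinged on its -x side (towards the robot, within a yaw of 0.7 rad) and starts open; a spring bead on its +x side is the catch. A black bar handle stands out on its +y side to 86 from the axis, at heights 29 to 116.
- flask_floor (a point): Centre of the flask's inner floor, 10 above the flask's underside; axes as the flask.
- flask_rim (a point): Centre of the flask's mouth, level with its rim, 130 above its underside.
- lid_hinge (a point): Point on the lid's hinge line, 58 from the flask's axis on its -x side and 136 above its underside; the hinge line runs along the flask's y. Axes as the flask.
- flask_lid (a joint): Angle of the black lid: 0 shut, 1.75 rad fully open (leaning a little outward, to -x); where it starts. A weak spring (0.1 N m near shut, less further open) swings it fully open again if let go unlatched. In the last 0.1 rad its tongue must be pushed past the bead (about 5 to 7 N at the free edge); below about 0.03 rad the bead holds it shut.
- lid_front (a point): Point on the lid's outer (upper when shut) face near its free edge, 100 from the hinge line; moves with the lid. The lid is a disc of diameter 104, 11 thick, centred 58 from the hinge line; its outer face lies 6 outside the plane of the hinge line. With its tongue it reaches 118 from the hinge (so 254 above the bench when open). Shut, its outer face is level, 142 above the flask's underside.
- brush: Long brush, 200 long, 0.12 kg, standing upright, head down, loose in the pot. From its foot: a flat-ended round head (firm, grey and white rings) of diameter 54 and length 75, a steel stem of diameter 10 to 100, a round wooden handle of diameter 22 from 108 to 192, tapering to the top at 200. Origin: centre of the flat foot; z up along the handle.
- brush_foot (a point): Centre of the brush's flat foot (the same point as the brush's origin).
- brush_grip (a point): Point on the axis of the handle, 180 above the foot, good for a grasp from above.
- brush_pot: White ceramic pot in which the brush stands, loose on the bench: round, outer diameter 94, height 70, inner diameter 84, floor 6 thick, 0.7 kg. Origin: centre of its underside; z up. The pot and the flask stand left and right of the robot's centre line, either way round.
- spice_jar: Closed glass jar, diameter 48, height 85, between the flask and the pot; a bystander. Origin: centre of its underside.
- steel_mug: Steel mug, diameter 76, height 85, with a side handle and no lid, beyond the spice jar; a bystander. Origin: centre of its underside.
Mind the look-alikes: they are no part of the job. What is shaped like the flask but green is not meant.

How it is judged (in metres and radians):
On the way, in this order (a step that is already met when the one before it is completed fails the run):
1. the brush's foot is down at the flask's inner floor, first time (x of brush_foot in the frame of flask_floor between -0.03 and 0.03 m and y of brush_foot in the frame of flask_floor between -0.03 and 0.03 m and angle between the z axis of brush and the z axis of flask, either way round below 0.35 rad and z of brush_foot in the frame of flask_floor below 0.02 m).
2. the brush is drawn up again inside the flask, first time (x of brush_foot in the frame of flask_floor between -0.03 and 0.03 m and y of brush_foot in the frame of flask_floor between -0.03 and 0.03 m and angle between the z axis of brush and the z axis of flask, either way round below 0.35 rad and z of brush_foot in the frame of flask_floor between 0.06 and 0.12 m).
3. the brush's foot is down at the flask's inner floor, second time (all of step 1).
4. the brush is drawn up again inside the flask, second time (all of step 2).
5. the brush's foot is down at the flask's inner floor, third time (all of step 3).
6. the brush is drawn up again inside the flask, third time (all of step 4).
7. the brush stands in its pot again, let go (horizontal distance between brush_foot and brush_pot below 0.035 m and z of brush_foot in the frame of brush_pot below 0.022 m and angle between brush's own z axis and vertical below 0.3 rad and contact force between the fingers and brush below 0.1 N and linear speed of brush below 0.03 m/s), for 0.2 s.
8. the lid is pressed down past its click (value of joint flask_lid below 0.035 rad), for 0.2 s.
At the end, for the whole second after the job is handed in: Lid latched (under 0.035 rad); brush at rest in its pot (foot within 35 mm of the pot axis, under 22 mm above its underside, tilt under 0.3 rad); flask and pot upright (0.1 rad), within 50 mm of their starts. Strokes: foot under 20 mm, then 60 mm or more above the flask floor (value of joint flask_lid below 0.035 rad and angle between each of flask, brush_pot's own z axis and vertical below 0.1 rad and distance of each of flask, brush_pot from where it was at the start of the episode below 0.05 m and horizontal distance between brush_foot and brush_pot below 0.035 m and z of brush_foot in the frame of brush_pot below 0.022 m and angle between brush's own z axis and vertical below 0.3 rad and linear speed of each of brush, flask below 0.03 m/s); the robot touches nothing.
It fails at once if the brush is rammed against the flask with more than 60 N (contact force between brush and flask above 60 N).
It fails at once if the flask or the pot is tipped by more than 0.35 rad (angle between any of flask, brush_pot's own z axis and vertical above 0.35 rad).
It fails at once if the spice jar or the steel mug is moved by more than 40 mm or tipped by more than 0.5 rad (distance of any of spice_jar, steel_mug from where it was at the start of the episode above 0.04 m or angle between any of spice_jar, steel_mug's own z axis and vertical above 0.5 rad).
It also fails if it takes over 69 s, if anything falls off the work surface, if the arm or the gripper's body presses on something with over 40 N, if the wrist force passes 120 N, or if a joint passes its speed limit or range.

## Robot

A 6-joint arm with a two-finger parallel gripper is mounted at the origin on the work surface. World frame = base frame: x ahead of the robot, y to its left, z up, the work surface at z = 0. Lengths are in mm, angles in rad, forces in N, time in s.
With the tool pointing down it reaches from about 375 to 925 mm from the base axis. Payload 5.7 kg.
Tool frame: the origin (TCP) lies at the very end of the fingers, on their centre line; the grasp point (between the pads) lies grip_point_offset behind it (grip_point_offset is the distance from the TCP to the grasp point, in mm); z points along the fingers, y is the line along which they close (so a half turn about z gives the same grasp; the last joint's range is limited). The gripper opens to 88 mm and grips with 3 to 60 N. Pads are 20 mm wide; open, the fingers measure 115 mm over their backs; the gripper's body (75 mm by 178 mm) begins 61 mm behind the grasp point.
Start: joints at [1.173, 0.359, 1.51, -0, 1.272, -0.115], TCP at [167.42, 576.136, 222.623] pointing down, gripper open.
Joint ranges: [-2.97, 2.97], [-1.01, 2.36], [0.21, 2.38], [-0.96, 4.11], [0.2, 2.71], [-2.98, 2.98]. Speed limits (rad/s): [2.39, 2.39, 3.14, 3.14, 3.14, 3.14].

## Interface

Orientations are given as [roll, pitch, yaw] about the fixed x, y, z axes, in that order (R = Rz(yaw) Ry(pitch) Rx(roll)).
In Python, from rig import state, capture, camera_info, hand_in, grip_point_offset gives the robot as it stands.
- The arm moves only by the tool apply_moves, never from a script. Its argument "deltas" is a list of rows, each a list of 4 numbers: the shift along the tool's x, y, z in mm, then the turn about the tool's z in degrees. A call has 1 to 5 rows; each row is the pose to reach, as a shift and turn from the pose commanded when the call began, along the tool's axes at that moment; what a row does not reach only later rows make up. A row lasts 1/12 s, in which the tool goes at most 41.7 mm and 7.16 degrees, less where a joint would pass 70% of its speed; a pose out of reach is approached as far as the arm can. A call with a gripper value outside its range is refused whole. "grip" is the opening, from -1 (shut) to 1 (fully open), set as the call begins (left out, the last holds). The fingers move at their own pace and stop on an object; "newtons" is the grip in N (left out, the last holds). Time passes only in rows, so rows that repeat a pose let the fingers close. It gives the time, the measured TCP pose, the force, the opening and the grip force at its end, in the units of the state.
- state(): the state, without advancing time (a new reading comes with each control period).
- capture(name): name is "scene" or "top" or "wrist"; returns the picture (420x560x3 uint8, red, green, blue); there is no depth.
- camera_info(name): a dict with "fx", "fy", "cx", "cy" (pixels), "camera_from_world" (4x4, takes a point from world to camera coordinates). Camera axes: x right, y up, looking along -z (the intrinsics and any distortion apply to the point x, -y, -z); pixel columns grow to the right and rows downward; lengths in mm; the calibration is good to about 2 mm. The wrist camera is an equidistant fisheye: a pixel r from the principal point sees the ray r / f radians off the axis. A picture is of the moment at which its call begins: read the wrist's pose just before it. camera_info takes no time and is no camera call; for the wrist camera it gives the pose at the moment of the call.
- hand_in(): hands the job in; it is judged then, once.
The state is a dict: "time_s": time; "joints": joint angles; "qvel": joint speeds; "tau": joint torques, N m; "ee_pos": TCP position; "tcp_rot": TCP orientation; "contact_force": force on the tool from outside, world axes, zero at the start; "moment": the same for the moment, N m; "width": opening from 0.0 (shut) to 1.0 (fully open); "finger_force": force on a finger pad.
Only numpy, scipy, OpenCV 4.12 (cv2) and the standard library are available. Lean on these libraries where they do the work, as an engineer would, in place of code of your own. Each camera call takes 0.05 s, during which the arm holds its last target. There are 200 camera calls.

## Working session

There is one attempt and no reset: what is moved stays moved. The work goes in short steps, Python scripts to look and compute and a tool call to move; the robot and the scene stay as the last step left them, time stands still between calls to the robot, and variables do not carry over. Pictures are saved under pics/ and viewed, at most 10 in all, crops included, and the job is handed in when it is done.

Besides the shell and the picture viewer there is one more tool, called as name(argument=value, ...), one argument or row to a line, values as JSON. apply_moves: Moves the arm, as the interface text tells. Its arguments: {"type":"object","properties":{"deltas":{"type":"array"},"grip":{"type":"number"},"newtons":{"type":"number"}},"required":["deltas"]}

```bash
ls; mkdir -p pics; python3 - <<'E'
from rig import *
import cv2,numpy as np
print(state(),grip_point_offset)
for n in("scene","top"):
    im=capture(n);cv2.imwrite(f"pics/{n}0.png",im[:,:,::-1]);i=camera_info(n);print({k:(np.round(v,4).tolist()) if not isinstance(v,str) else v for k,v in i.items()})
print(camera_info("wrist"))
a=cv2.imread("pics/scene0.png");
E
```

```text
pics
{'time_s': 0.0, 'joints': array([ 1.17291097e+00,  3.59487126e-01,  1.51140925e+00, -1.17411091e-06,
        1.27253628e+00, -1.15144868e-01]), 'qvel': array([ 1.43864815e-03, -2.34832699e-03, -8.68426784e-05, -1.04966763e-04,
        1.99778899e-03,  5.59156365e-04]), 'tau': array([ 9.75118965e-04, -5.15371692e+01, -2.70734614e+01,  6.75318274e-02,
        3.47183074e-02, -1.21742150e-04]), 'ee_pos': array([167.15613054, 575.52328415, 221.82908584]), 'tcp_rot': array([-3.13976470e+00, -2.10285630e-04,  2.85885232e+00]), 'contact_force': array([ 0.39661268, -0.21186774,  0.57487943]), 'moment': array([0.03066359, 0.03011463, 0.02648705]), 'finger_force': 0.0, 'width': 1.0021517948961156} 18.700000000000003
{'fx': 394.7871, 'fy': 394.7871, 'cx': 281.0977, 'cy': 209.2526, 'camera_from_world': [[0.2939, 0.9559, -0.001, -135.7584], [-0.5766, 0.1781, 0.7974, 203.7835], [0.7624, -0.2337, 0.6035, -1229.6977], [0.0, 0.0, 0.0, 1.0]]}
{'fx': 427.5125, 'fy': 427.5125, 'cx': 274.0691, 'cy': 203.684, 'camera_from_world': [[-0.0596, -0.9982, -0.0028, 10.5023], [0.976, -0.0589, 0.2098, -572.1295], [-0.2096, 0.0097, 0.9777, -782.9207], [0.0, 0.0, 0.0, 1.0]]}
{'fx': 325.19226210127806, 'fy': 325.19226210127806, 'cx': 281.7018240111183, 'cy': 206.71407578055627, 'camera_from_world': array([[ 2.78158900e-01,  9.60533429e-01, -1.77708598e-03,
        -5.98620555e+02],
       [-9.27087200e-01,  2.67988380e-01, -2.62090732e-01,
         3.16612289e+01],
       [-2.51270671e-01,  7.45503832e-02,  9.65041600e-01,
        -3.90171205e+02],
       [ 0.00000000e+00,  0.00000000e+00,  0.00000000e+00,
         1.00000000e+00]])}
```

View pics/scene0.png

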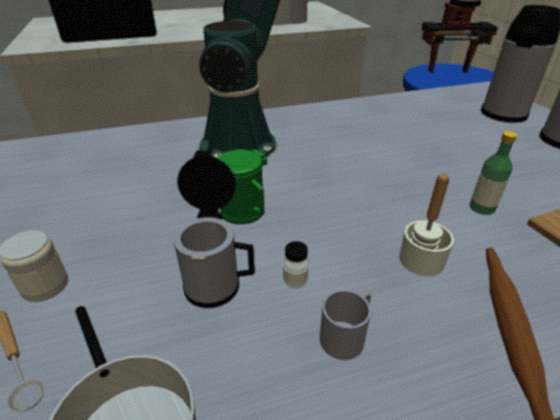

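View pics/top0.png

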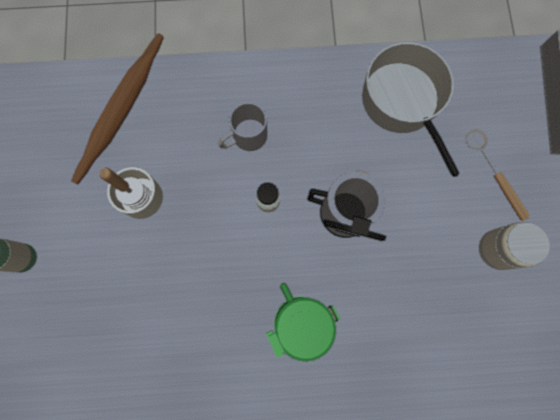

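Candidates: the flask is the grey one (scene 208,262; top 355,200), with the green look-alike at scene (241,185) and top (305,328). The brush is in the white pot (scene 427,245; top 132,190). The rolling pin (scene 520,330), whisk (scene 15,360) and jar (scene 33,265) are other possible confusions. I'll check this in an enlarged montage.

```bash
python3 - <<'E'
import cv2,numpy as np
def t(n,x,y,w,h,s):
    c=cv2.resize(cv2.imread(f"pics/{n}0.png")[y:y+h,x:x+w],None,fx=s,fy=s,interpolation=cv2.INTER_CUBIC)
    for u in range(x,x+w,10): cv2.putText(c,str(u) if u%20==0 else "|",(int((u-x)*s)-8,8),0,.3,(0,0,255));cv2.line(c,(int((u-x)*s),10),(int((u-x)*s),14),(0,0,255))
    for v in range(y,y+h,10): cv2.putText(c,str(v) if v%20==0 else "-",(0,int((v-y)*s)+3),0,.3,(0,0,255));cv2.line(c,(20,int((v-y)*s)),(24,int((v-y)*s)),(0,0,255))
    return c
m=np.vstack([np.hstack([t("top",90,150,100,75,4),t("top",300,160,100,75,4)]),np.hstack([t("scene",380,165,100,75,4)[:0] if 0 else t("scene",370,170,160,120,2.5),t("scene",160,140,160,120,2.5)])[:300]])
m=np.vstack([np.hstack([t("top",90,150,100,75,4),t("top",300,160,100,75,4)]),np.hstack([t("scene",370,170,160,120,2.5),t("scene",150,190,160,120,2.5)])])
cv2.imwrite("pics/m.png",m)
E
```

```text
(no output)
```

View pics/m.png

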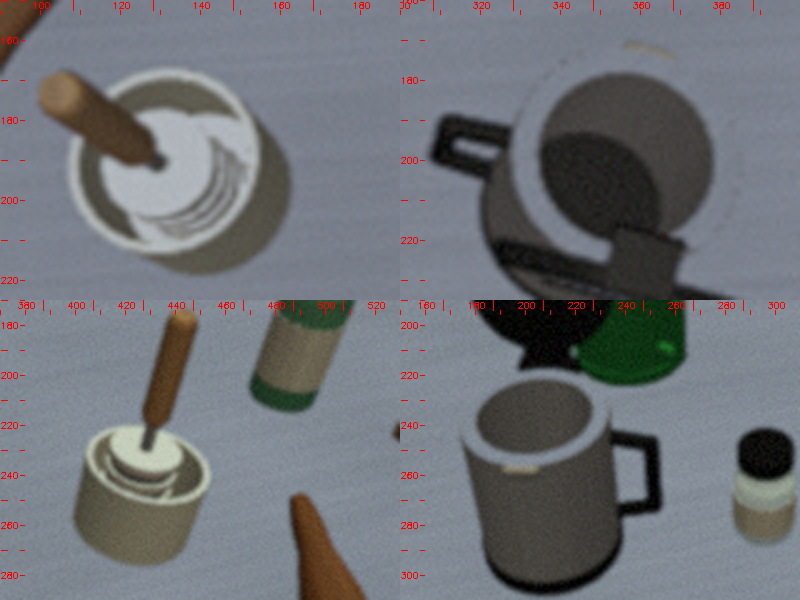

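The crops confirm the choice. Pot rim (top view) is centred near (131.5,190), the brush leans with its tip at (105.7,172.5), the flask mouth is centred at (356.6,200), and the handle bar is at (309,195) with the bead at (362.5,172). Next is a fit across both cameras.

```bash
cat > h.py <<'E'
import numpy as np,json
from rig import *
from scipy.optimize import least_squares
CI={n:camera_info(n) for n in("scene","top")}
def proj(n,P):
    i=CI[n];P=np.atleast_2d(P);c=P@i["camera_from_world"][:3,:3].T+i["camera_from_world"][:3,3]
    return np.c_[i["cx"]+i["fx"]*c[:,0]/-c[:,2],i["cy"]-i["fy"]*c[:,1]/-c[:,2]]
A=np.linspace(0,2*np.pi,361)
def circ(x,y,z,r): return np.c_[x+r*np.cos(A),y+r*np.sin(A),0*A+z]
def ext(n,*c):
    q=proj(n,circ(*c));return np.r_[q.min(0),q.max(0)]  # L,T,R,B
def tri(z_obs,x0):  # [(cam,u,v)]
    f=lambda p:np.concatenate([proj(n,p)[0]-[u,v] for n,u,v in z_obs]);r=least_squares(f,x0);return r.x,r.fun
E
cat > m.py <<'E'
from h import *
m=np.array
def fit(obs,z,r):
    def f(p):
        o=[]
        for n,rr,e in obs:
            q=ext(n,p[0],p[1],z,rr)-m(e,float);o.append(q[~np.isnan(q)])
        return np.concatenate(o)
    s=least_squares(f,[550,0]);return s.x,s.fun
N=np.nan
print("pot",fit([("top",47,[107.5,166.7,155.5,213.7]),("scene",47,[403.6,220,454,247])],70,47))
print("flask",fit([("top",40,[335,178,378.3,N]),("scene",52,[174.8,N,234,256])],130,52))
print("brush top",tri([("top",105.7,172.5),("scene",442.8,174)],[550,200,200]))
print("stem",tri([("top",129,190.5),("scene",428.8,229)],[550,200,90]))
print("handle",tri([("top",309.3,195),("scene",256.5,225)],[550,-50,100]))
print("bead",tri([("top",362.5,172),("scene",198,257)],[550,-50,100]))
print("jar",tri([("top",268,193),("scene",296,248)],[550,-50,85]))
print("mug",fit([("top",38,[231,105,267,138])],85,38))
E
python3 m.py
```

```text
pot (array([613.63760175, 256.25641989]), array([-0.84887792,  0.63737787, -0.96624283,  0.06936711, -0.44267894,
       -0.97909463, -1.12269646,  3.186842  ]))
flask (array([ 557.01183533, -170.50174939]), array([-1.80082137, -0.49282075, -0.86667512, -2.00986746, -0.58728343,
       -0.5728052 ]))
brush top (array([610.21473234, 252.89974576, 207.02396086]), array([-0.53857929, -0.28359951, -0.61750218,  0.18664568]))
stem (array([611.14073677, 256.8484445 ,  80.04663311]), array([-0.42268798, -0.19887944, -0.45366798,  0.11758219]))
handle (array([568.13970472, -82.44378993, 138.91409532]), array([-2.60793136, -0.43336537, -2.58864245,  0.03207858]))
bead (array([ 607.31501836, -187.86815633,  127.69595164]), array([-0.74528424, -0.05667391, -0.66189327, -0.04313852]))
jar (array([589.07796209, -11.68998635,  83.33623338]), array([-0.76562307, -0.17879569, -0.74890656,  0.05165676]))
mug (array([737.61570814,  16.40331471]), array([-1.01597215, -1.36020184,  1.01541878,  1.29049213]))
```

Everything checks out. Pot is at (614,256), the brush is upright with its tip at z 207 and stem at z 80, and the flask is at (557,-170) with yaw about -0.3, which is already the tool's yaw. Now I move above the brush.

apply_moves(
  deltas=[
    [-30, -10, -20, 0],
    [-66, -23, -35, 0],
    [-103, -37, -40, 0],
    [-140, -50, -40, 0],
    [-178, -64, -40, 0],
  ],
  grip=1,
)

```text
time_s: 0.52
ee_pos: [321.6, 464.1, 263.0]
tcp_rot: [3.141, 0.0, 2.86]
contact_force: [0.9, 0.4, 0.4]
width: 1.002
finger_force: 0.0
```

apply_moves(
  deltas=[
    [-37, -13, 0, 0],
    [-75, -27, 0, 0],
    [-112, -40, 0, 0],
    [-150, -54, 0, 0],
    [-187, -67, 0, 0],
  ],
)

```text
time_s: 0.93
ee_pos: [482.5, 346.8, 262.3]
tcp_rot: [-3.141, -0.0, 2.859]
contact_force: [-0.6, 0.4, -0.4]
width: 1.003
finger_force: 0.0
```

```bash
cat > d.py <<'E'
import sys;from h import *
from scipy.spatial.transform import Rotation as R
s=state();T=R.from_euler("xyz",s["tcp_rot"])
print(s["time_s"],s["ee_pos"].round(1),s["tcp_rot"].round(3),s["joints"].round(2),s["width"],s["finger_force"],s["contact_force"].round(1))
for a in sys.argv[1:]: print(a,T.inv().apply(np.array(eval(a))-s["ee_pos"]).round(1))
E
python3 d.py 611,255,245
```

```text
0.9333 [482.5 346.8 262.3] [-3.141 -0.     2.859] [ 0.51  0.32  1.47 -0.    1.35 -0.78] 1.0027398602521032 0.0 [-0.6  0.4 -0.4]
611,255,245 [-149.   -52.3   17.3]
```

apply_moves(
  deltas=[
    [-37, -13, 0, 0],
    [-75, -27, 5, 0],
    [-112, -40, 10, 0],
    [-149, -53, 15, 0],
    [-149, -53, 15, 0],
  ],
)

```text
time_s: 1.35
ee_pos: [614.7, 251.0, 245.7]
tcp_rot: [-3.139, 0.002, 2.854]
contact_force: [0.2, -0.1, -0.6]
width: 1.0
finger_force: 0.0
```

```bash
python3 d.py 611,255,163; python3 - <<'E'
from rig import *
import cv2
cv2.imwrite("pics/a.png",cv2.resize(np_:=capture("top")[:,:,::-1][100:300,0:267],None,fx=1.5,fy=1.5));cv2.imwrite("pics/b.png",capture("wrist")[:,:,::-1])
a=cv2.imread("pics/b.png");b=cv2.resize(cv2.imread("pics/a.png"),None,fx=.6,fy=.6);a[:b.shape[0],:b.shape[1]]=b;cv2.imwrite("pics/c.png",a)
E
```

```text
1.35 [614.7 251.  245.7] [-3.139e+00  2.000e-03  2.854e+00] [ 0.29  0.43  1.33 -0.    1.38 -1.  ] 1.000335032146779 0.0 [ 0.2 -0.1 -0.6]
611,255,163 [ 4.9  3.  82.7]
```

View pics/c.png

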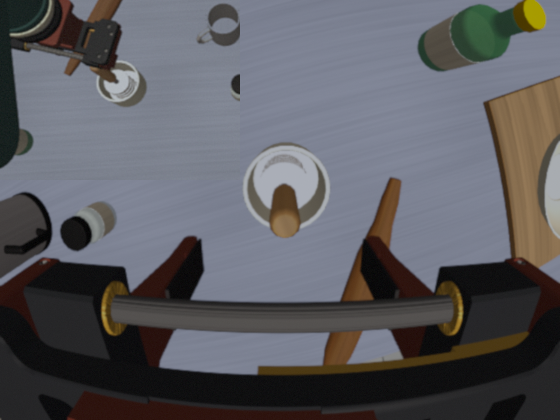

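The wrist view shows the brush tip at (286,224), centred between the fingertips (about 200 and 365). I'll check its position from the fisheye ray.

```bash
cat >> h.py <<'E'
def wray(u,v,z):
    i=camera_info("wrist");d=np.array([u-i["cx"],-(v-i["cy"])]);r=np.hypot(*d);t=r/i["fx"]
    c=np.r_[np.sin(t)*d/max(r,1e-9),-np.cos(t)];M=i["camera_from_world"];D=M[:3,:3].T@c;O=-M[:3,:3].T@M[:3,3]
    return O+D*(z-O[2])/D[2]
E
python3 -c "
from h import *
print(wray(286,222,206),wray(286,187,70), wray(286,187,81))";python3 d.py 611,255,163
```

```text
[604.09101966 258.97638988 206.        ] [609.01259831 259.20321347  70.        ] [606.80317519 259.70819628  81.        ]
1.45 [610.1 254.7 246.4] [-3.141e+00 -2.000e-03  2.856e+00] [ 0.29  0.43  1.34  0.    1.38 -0.99] 0.9969538989806999 0.0 [-1.  -0.5 -1. ]
611,255,163 [-0.9  0.6 83.4]
```

apply_moves(
  deltas=[
    [0, 0, 30, 0],
    [0, 0, 60, 0],
    [0, 0, 83, 0],
    [0, 0, 83, 0],
    [0, 0, 83, 0],
  ],
)

```text
time_s: 1.87
ee_pos: [607.4, 256.8, 163.8]
tcp_rot: [-3.14, -0.003, 2.86]
contact_force: [1.1, 0.4, 0.6]
width: 1.001
finger_force: 0.0
```

apply_moves(
  deltas=[
    [0, 0, 0, 0],
    [0, 0, 0, 0],
    [0, 0, 0, 0],
    [0, 0, 0, 0],
    [0, 0, 0, 0],
  ],
  grip=-1,
  newtons=30,
)

```text
time_s: 2.28
ee_pos: [610.1, 256.2, 165.7]
tcp_rot: [3.141, 0.001, 2.859]
contact_force: [-0.4, 0.4, -0.1]
width: 0.662
finger_force: 0.0
```

apply_moves(
  deltas=[
    [0, 0, 0, 0],
    [0, 0, 0, 0],
    [0, 0, 0, 0],
    [0, 0, 0, 0],
    [0, 0, 0, 0],
  ],
)

```text
time_s: 2.7
ee_pos: [609.6, 256.0, 164.5]
tcp_rot: [-3.141, -0.0, 2.859]
contact_force: [0.8, 0.7, -0.1]
width: 0.283
finger_force: 0.0
```

apply_moves(
  deltas=[
    [0, 0, 0, 0],
    [0, 0, 0, 0],
    [0, 0, 0, 0],
    [0, 0, 0, 0],
    [0, 0, 0, 0],
  ],
)

```text
time_s: 3.12
ee_pos: [609.6, 256.0, 164.6]
tcp_rot: [-3.141, -0.0, 2.859]
contact_force: [1.0, -0.7, -0.6]
width: 0.242
finger_force: 30.0
```

apply_moves(
  deltas=[
    [0, 0, -15, 0],
    [0, 0, -40, 0],
    [0, 0, -80, 0],
    [0, 0, -120, 0],
    [0, 0, -155, 0],
  ],
)

```text
time_s: 3.53
ee_pos: [609.5, 256.0, 321.8]
tcp_rot: [3.141, 0.0, 2.859]
contact_force: [0.9, 0.1, -0.3]
width: 0.242
finger_force: 30.0
```

```bash
python3 d.py 557,-171,315
```

```text
3.5333 [609.5 256.  321.8] [3.141 0.    2.859] [ 0.29  0.38  1.23 -0.    1.53 -0.99] 0.24235468110377134 29.999788161367178 [ 0.9  0.1 -0.3]
557,-171,315 [ -68.7 -424.7    6.8]
```

Gripped: 21 mm opening at 30 N, foot now about 164 high. Next, over to the flask.

apply_moves(
  deltas=[
    [-4, -25, 0, 0],
    [-10, -60, 0, 0],
    [-16, -97, 0, 0],
    [-22, -135, 0, 0],
    [-28, -173, 0, 0],
  ],
)

```text
time_s: 3.95
ee_pos: [587.6, 80.8, 319.6]
tcp_rot: [-3.141, 0.0, 2.86]
contact_force: [-0.0, -0.7, -1.6]
width: 0.239
finger_force: 30.0
```

apply_moves(
  deltas=[
    [-6, -38, 0, 0],
    [-12, -76, 0, 0],
    [-18, -114, 0, 0],
    [-24, -150, 0, 0],
    [-29, -180, 0, 0],
  ],
)

```text
time_s: 4.37
ee_pos: [565.1, -101.3, 319.7]
tcp_rot: [-3.141, 0.0, 2.858]
contact_force: [0.5, -0.3, -2.2]
width: 0.246
finger_force: 30.0
```

apply_moves(
  deltas=[
    [-4, -25, 0, 0],
    [-8, -50, 0, 0],
    [-12, -71, 0, 0],
    [-12, -71, 0, 0],
    [-12, -71, 0, 0],
  ],
)

```text
time_s: 4.78
ee_pos: [557.3, -171.1, 319.4]
tcp_rot: [3.141, -0.0, 2.857]
contact_force: [-0.0, 0.1, -0.8]
width: 0.242
finger_force: 30.0
```

apply_moves(
  deltas=[
    [0, 0, 0, 0],
    [0, 0, 0, 0],
    [0, 0, 0, 0],
  ],
)

```text
time_s: 5.03
ee_pos: [557.7, -169.2, 319.7]
tcp_rot: [3.141, -0.0, 2.86]
contact_force: [-0.3, 0.1, -1.1]
width: 0.247
finger_force: 30.0
```

```bash
python3 d.py 557,-171,315; python3 - <<'E'
from rig import *
import cv2,numpy as np
s=capture("scene")[:,:,::-1][80:320,120:320];t=capture("top")[:,:,::-1][100:300,240:440]
w=capture("wrist")[:,:,::-1]
cv2.imwrite("pics/d.png",np.hstack([cv2.resize(s,(400,480)),cv2.resize(w,(400,300),)[:300].copy() if 0 else cv2.resize(t,(400,480))]))
E
python3 d.py
```

```text
5.0333 [ 557.7 -169.2  319.7] [ 3.141 -0.     2.86 ] [-0.41  0.26  1.41  0.    1.47 -1.7 ] 0.24732416959819584 29.999812874011695 [-0.3  0.1 -1.1]
557,-171,315 [ 0.2 -1.9  4.7]
5.1833 [ 557.7 -169.6  319.7] [-3.142  0.     2.86 ] [-0.41  0.26  1.41 -0.    1.47 -1.7 ] 0.24506876881404374 29.999810261651874 [ 0.4 -0.2 -1.5]
```

View pics/d.png

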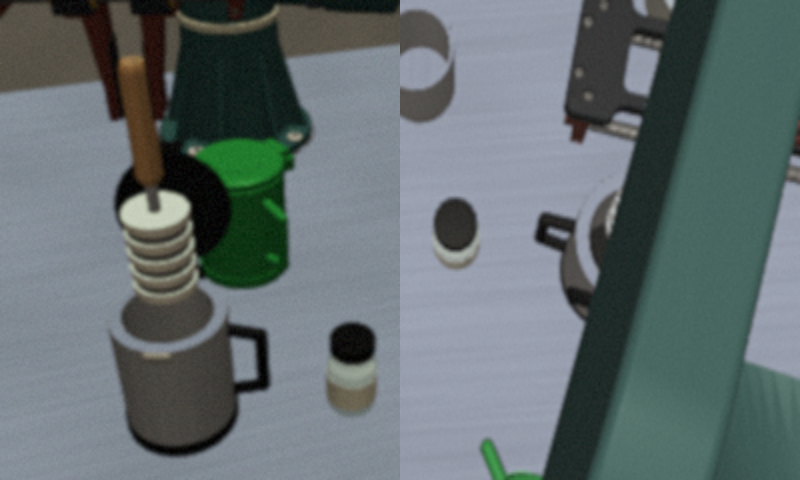

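```bash
python3 - <<'E'
from h import *
for z in(162,237,262,320,340,362): p=proj("scene",[557.7,-169.5,z])[0]; print(z,p.round(1),((p-[120,80])*2).round(0))
for y in(-40,40): print(((proj("scene",[557.7,-169.5+y,320])[0]-[120,80])*2).round(0))
E
```

```text
162 [201.8 220.4] [164. 281.]
237 [195.9 183.2] [152. 206.]
262 [193.8 169.6] [148. 179.]
320 [188.4 135.2] [137. 110.]
340 [186.4 122.4] [133.  85.]
362 [184.1 107.6] [128.  55.]
[ 80. 118.]
[192. 103.]
```

The brush hangs straight: its tip at crop (130,58) and foot at (164,281) match predictions, and it is centred over the mouth. Now the strokes, with TCP-to-foot 158.6 so bottom at TCP 174.

apply_moves(
  deltas=[
    [0, -1, 25, 0],
    [0, -1, 50, 0],
    [0, -1, 75, 0],
    [0, -1, 95, 0],
    [0, -1, 110, 0],
  ],
)

```text
time_s: 5.6
ee_pos: [556.5, -170.5, 207.7]
tcp_rot: [3.141, -0.002, 2.859]
contact_force: [-0.3, -0.4, -1.7]
width: 0.244
finger_force: 30.0
```

apply_moves(
  deltas=[
    [0, 0, 15, 0],
    [0, 0, 27, 0],
    [0, 0, 35, 0],
    [0, 0, 36, 0],
    [0, 0, 36, 0],
  ],
)

```text
time_s: 6.02
ee_pos: [557.2, -171.1, 173.5]
tcp_rot: [3.142, -0.001, 2.859]
contact_force: [0.1, 0.1, -0.1]
width: 0.245
finger_force: 30.0
```

apply_moves(
  deltas=[
    [0, 0, -30, 0],
    [0, 0, -60, 0],
    [0, 0, -85, 0],
    [0, 0, -88, 0],
    [0, 0, -88, 0],
  ],
)

```text
time_s: 6.43
ee_pos: [559.0, -172.0, 264.5]
tcp_rot: [-3.141, 0.006, 2.859]
contact_force: [-1.4, 0.1, -1.2]
width: 0.245
finger_force: 30.0
```

apply_moves(
  deltas=[
    [0, 0, 30, 0],
    [0, 0, 60, 0],
    [0, 0, 80, 0],
    [0, 0, 89, 0],
    [0, 0, 89, 0],
  ],
)

```text
time_s: 6.85
ee_pos: [555.4, -170.5, 169.8]
tcp_rot: [3.141, -0.005, 2.859]
contact_force: [-0.8, -0.5, -0.9]
width: 0.238
finger_force: 30.0
```

apply_moves(
  deltas=[
    [0, 0, -30, 0],
    [0, 0, -60, 0],
    [0, 0, -85, 0],
    [0, 0, -89, 0],
    [0, 0, -89, 0],
  ],
)

```text
time_s: 7.27
ee_pos: [558.6, -171.9, 263.6]
tcp_rot: [-3.141, 0.004, 2.859]
contact_force: [-0.4, -0.5, -0.7]
width: 0.242
finger_force: 30.0
```

apply_moves(
  deltas=[
    [0, 0, 30, 0],
    [0, 0, 60, 0],
    [0, 0, 80, 0],
    [0, 0, 89, 0],
    [0, 0, 89, 0],
  ],
)

```text
time_s: 7.68
ee_pos: [555.1, -170.4, 169.4]
tcp_rot: [3.141, -0.006, 2.859]
contact_force: [-0.5, -0.1, -0.1]
width: 0.244
finger_force: 30.0
```

apply_moves(
  deltas=[
    [0, 0, -30, 0],
    [0, 0, -60, 0],
    [0, 0, -85, 0],
    [0, 0, -89, 0],
    [0, 0, -89, 0],
  ],
)

```text
time_s: 8.1
ee_pos: [558.5, -171.9, 263.4]
tcp_rot: [-3.141, 0.004, 2.859]
contact_force: [0.5, 0.5, -1.9]
width: 0.244
finger_force: 30.0
```

Three strokes are done, with foot heights of about 2–5 mm to 93 mm above the floor. Returning to the pot.

apply_moves(
  deltas=[
    [0, 0, -30, 0],
    [0, 0, -58, 0],
    [0, 0, -60, 0],
    [5, 30, -60, 0],
    [10, 65, -60, 0],
  ],
)

```text
time_s: 8.52
ee_pos: [565.3, -107.2, 319.8]
tcp_rot: [-3.141, -0.002, 2.855]
contact_force: [0.8, 0.1, -2.0]
width: 0.242
finger_force: 30.0
```

apply_moves(
  deltas=[
    [6, 37, 0, 0],
    [12, 75, 0, 0],
    [18, 113, 0, 0],
    [24, 151, 0, 0],
    [30, 189, 0, 0],
  ],
)

```text
time_s: 8.93
ee_pos: [588.7, 85.5, 319.0]
tcp_rot: [-3.14, -0.003, 2.859]
contact_force: [0.7, 0.1, -1.4]
width: 0.245
finger_force: 30.0
```

apply_moves(
  deltas=[
    [6, 37, 0, 0],
    [12, 75, 0, 0],
    [18, 110, 0, 0],
    [23, 140, 0, 0],
    [27, 168, 0, 0],
  ],
)

```text
time_s: 9.35
ee_pos: [609.6, 254.6, 318.6]
tcp_rot: [-3.14, -0.003, 2.86]
contact_force: [0.1, -0.4, -1.2]
width: 0.245
finger_force: 30.0
```

apply_moves(
  deltas=[
    [0, 0, 0, 0],
    [0, 0, 0, 0],
    [0, 0, 0, 0],
  ],
)

```text
time_s: 9.6
ee_pos: [609.9, 251.9, 319.5]
tcp_rot: [-3.139, -0.003, 2.859]
contact_force: [-0.4, 0.0, -2.3]
width: 0.245
finger_force: 30.0
```

```bash
python3 d.py 610.5,256,168
```

```text
9.6 [609.9 251.9 319.5] [-3.139e+00 -3.000e-03  2.859e+00] [ 0.29  0.39  1.23 -0.    1.53 -1.  ] 0.24515716935933135 29.999856669455767 [-0.4  0.  -2.3]
610.5,256,168 [  0.2   4.5 151.5]
```

apply_moves(
  deltas=[
    [-1, 4, 25, 0],
    [-1, 4, 60, 0],
    [-1, 4, 90, 0],
    [-1, 4, 115, 0],
    [-1, 4, 130, 0],
  ],
)

```text
time_s: 10.02
ee_pos: [610.7, 253.5, 187.7]
tcp_rot: [-3.138, -0.004, 2.857]
contact_force: [-0.3, 0.0, -0.6]
width: 0.244
finger_force: 30.0
```

apply_moves(
  deltas=[
    [0, 0, 10, 0],
    [0, 0, 18, 0],
    [0, 0, 22, 0],
    [0, 0, 24, 0],
    [0, 0, 24, 0],
  ],
)

```text
time_s: 10.43
ee_pos: [613.3, 256.0, 168.1]
tcp_rot: [3.141, 0.001, 2.859]
contact_force: [0.7, -0.6, -0.6]
width: 0.241
finger_force: 30.0
```

```bash
python3 d.py 610.5,256,165
```

```text
10.4333 [613.3 256.  168.1] [3.141e+00 1.000e-03 2.859e+00] [ 0.29  0.5   1.42 -0.    1.22 -1.  ] 0.24091124434735933 29.99986027367413 [ 0.7 -0.6 -0.6]
610.5,256,165 [ 2.7 -0.8  3.1]
```

apply_moves(
  deltas=[
    [0, 0, 2, 0],
    [0, 0, 3, 0],
    [0, 0, 3, 0],
    [0, 0, 3, 0],
  ],
)

```text
time_s: 10.77
ee_pos: [613.0, 256.3, 165.1]
tcp_rot: [3.141, 0.001, 2.859]
contact_force: [-0.6, -0.3, -1.1]
width: 0.242
finger_force: 30.0
```

apply_moves(
  deltas=[
    [0, 0, 0, 0],
    [0, 0, 0, 0],
    [0, 0, 0, 0],
    [0, 0, 0, 0],
    [0, 0, 0, 0],
  ],
  grip=1,
)

```text
time_s: 11.18
ee_pos: [612.9, 256.2, 164.7]
tcp_rot: [-3.142, 0.0, 2.859]
contact_force: [-0.2, 0.7, -0.3]
width: 0.577
finger_force: 0.0
```

apply_moves(
  deltas=[
    [0, 0, 0, 0],
    [0, 0, 0, 0],
    [0, 0, 0, 0],
    [0, 0, 0, 0],
    [0, 0, 0, 0],
  ],
)

```text
time_s: 11.6
ee_pos: [612.8, 256.1, 164.6]
tcp_rot: [-3.141, -0.0, 2.859]
contact_force: [-0.3, -0.2, 0.2]
width: 0.964
finger_force: 0.0
```

apply_moves(
  deltas=[
    [0, 0, -20, 0],
    [0, 0, -55, 0],
    [0, 0, -95, 0],
    [0, 0, -130, 0],
    [0, 0, -150, 0],
  ],
)

```text
time_s: 12.02
ee_pos: [614.3, 256.6, 319.5]
tcp_rot: [3.138, 0.005, 2.859]
contact_force: [0.9, 0.3, -0.3]
width: 1.002
finger_force: 0.0
```

```bash
python3 - <<'E'
from rig import *
import cv2,numpy as np
s=capture("scene")[:,:,::-1][120:300,370:530]; t=capture("scene")[:,:,::-1][140:320,140:300]
cv2.imwrite("pics/e.png",np.hstack([cv2.resize(s,(400,450)),cv2.resize(t,(400,450))]))
E
python3 d.py
```

```text
12.1167 [615.3 256.9 320. ] [3.137 0.008 2.859] [ 0.29  0.39  1.23 -0.    1.52 -1.  ] 1.004887129314355 0.0 [-0.4 -0.9  0.6]
```

View pics/e.png

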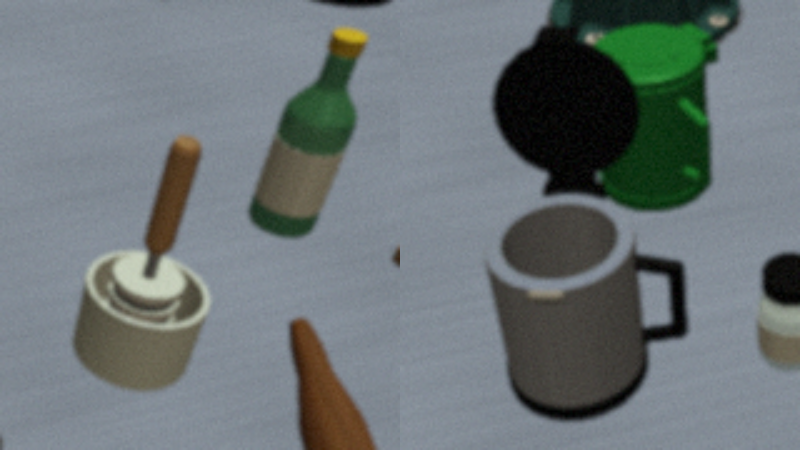

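The brush stands free in its pot: tip at crop (183,145), head level inside the rim. The flask is unmoved with its lid open. Now I close the fingers and go behind the lid.

apply_moves(
  deltas=[
    [4, -25, 0, 0],
    [9, -60, 0, 0],
    [14, -98, 0, 0],
    [19, -136, 0, 0],
    [24, -174, 0, 0],
  ],
  grip=-1,
)

```text
time_s: 12.53
ee_pos: [539.4, 94.5, 313.0]
tcp_rot: [-3.141, -0.002, 2.86]
contact_force: [0.5, -0.6, 0.3]
width: 0.657
finger_force: 0.0
```

apply_moves(
  deltas=[
    [5, -38, 0, 0],
    [10, -76, 0, 0],
    [15, -114, 0, 0],
    [20, -150, 0, 0],
    [26, -185, 0, 0],
  ],
)

```text
time_s: 12.95
ee_pos: [462.9, -75.9, 313.4]
tcp_rot: [-3.141, -0.002, 2.859]
contact_force: [-1.0, -0.2, -0.7]
width: 0.279
finger_force: 0.0
```

apply_moves(
  deltas=[
    [5, -25, 0, 0],
    [10, -50, 0, 0],
    [12, -65, 0, 0],
    [12, -65, 0, 0],
    [12, -65, 0, 0],
  ],
)

```text
time_s: 13.37
ee_pos: [434.3, -133.7, 313.7]
tcp_rot: [3.141, -0.002, 2.857]
contact_force: [-0.2, 0.6, -0.4]
width: 0.008
finger_force: 0.0
```

```bash
python3 d.py 437.6,-133.5,228
```

```text
13.3667 [ 434.3 -133.7  313.7] [ 3.141e+00 -2.000e-03  2.857e+00] [-0.45  0.07  1.67  0.    1.41 -1.74] 0.007603784552839231 0.0 [-0.2  0.6 -0.4]
437.6,-133.5,228 [-3.2  1.1 85.7]
```

apply_moves(
  deltas=[
    [0, 0, 25, 0],
    [0, 0, 55, 0],
    [0, 0, 80, 0],
    [0, 0, 85, 0],
    [0, 0, 85, 0],
  ],
)

```text
time_s: 13.78
ee_pos: [433.8, -132.0, 227.9]
tcp_rot: [3.141, -0.005, 2.86]
contact_force: [-0.1, -0.1, 0.2]
width: 0.007
finger_force: 0.0
```

apply_moves(
  deltas=[
    [-10, 0, 0, 0],
    [-22, 0, 0, 0],
    [-32, 0, 0, 0],
    [-45, 0, 0, 0],
    [-58, 0, 0, 0],
  ],
)

```text
time_s: 14.2
ee_pos: [493.0, -150.7, 231.0]
tcp_rot: [-3.141, 0.002, 2.859]
contact_force: [-0.5, -0.7, -0.2]
width: 0.002
finger_force: 0.3
```

```bash
cat > f.py <<'E'
from h import *
s=state();p=s["ee_pos"]-[557,-170.5,0]
print(s["time_s"],"flask frame",(.9603*p[0]-.279*p[1]).round(1),(.279*p[0]+.9603*p[1]).round(1),p[2].round(1),s["contact_force"].round(1),s["joints"].round(2))
E
python3 f.py
```

```text
14.2 flask frame -67.0 1.2 231.0 [-0.5 -0.7 -0.2] [-0.43  0.23  1.68 -0.    1.23 -1.72]
```

apply_moves(
  deltas=[
    [-13, 0, 0, 0],
    [-27, 0, 2, 0],
    [-40, 0, 6, 0],
    [-53, 0, 13, 0],
    [-65, 0, 21, 0],
  ],
)

```text
time_s: 14.62
ee_pos: [555.4, -168.9, 209.2]
tcp_rot: [-3.141, 0.002, 2.859]
contact_force: [-0.9, 0.5, 0.1]
width: 0.001
finger_force: 0.4
```

```bash
python3 f.py;python3 - <<'E'
from rig import *
import cv2,numpy as np
s=capture("scene")[:,:,::-1][60:320,100:320]
cv2.imwrite("pics/g.png",cv2.resize(s,(440,520)))
E
```

```text
14.6167 flask frame -2.0 1.1 209.2 [-0.9  0.5  0.1] [-0.41  0.34  1.57 -0.    1.23 -1.7 ]
```

View pics/g.png

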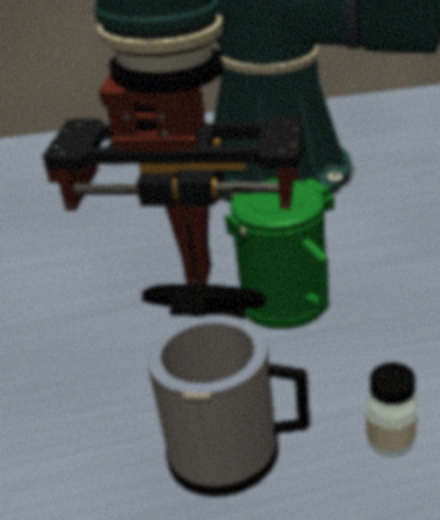

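The lid is swinging down, seen edge-on at crop (205,297) under the closed fingertips at (197,280). I'll continue along the arc.

apply_moves(
  deltas=[
    [-10, 0, 9, 0],
    [-18, 0, 20, 0],
    [-24, 0, 32, 0],
    [-29, 0, 44, 0],
    [-32, 0, 53, 0],
  ],
)

```text
time_s: 15.08
ee_pos: [584.0, -177.1, 153.9]
tcp_rot: [-3.142, -0.001, 2.859]
contact_force: [0.0, -1.7, 0.5]
width: 0.003
finger_force: 0.5
```

```bash
python3 f.py
```

```text
15.0833 flask frame 27.8 1.2 153.9 [ 0.  -1.7  0.5] [-0.41  0.44  1.56 -0.    1.14 -1.7 ]
```

apply_moves(
  deltas=[
    [-3, 0, 2, 0],
    [-5, 0, 4, 0],
    [-5, 0, 6, 0],
    [-5, 0, 8, 0],
    [-5, 0, 8, 0],
  ],
)

```text
time_s: 15.5
ee_pos: [587.1, -177.8, 147.6]
tcp_rot: [3.141, -0.003, 2.859]
contact_force: [-4.4, 0.4, 5.1]
width: 0.008
finger_force: 2.5
```

apply_moves(
  deltas=[
    [0, 0, 1, 0],
    [0, 0, 2, 0],
    [0, 0, 3, 0],
    [0, 0, 4, 0],
    [0, 0, 4, 0],
  ],
)

```text
time_s: 15.92
ee_pos: [588.9, -178.4, 143.3]
tcp_rot: [3.142, 0.0, 2.859]
contact_force: [0.8, -0.3, -0.4]
width: 0.003
finger_force: 0.0
```

```bash
python3 f.py
```

```text
15.9167 flask frame 32.9 1.3 143.3 [ 0.8 -0.3 -0.4] [-0.41  0.46  1.56  0.    1.12 -1.69]
```

The force rose to about 7 N and then dropped to zero, so it clicked. I'll press a touch more, retract and look.

apply_moves(
  deltas=[
    [0, 0, 1, 0],
    [0, 0, 2, 0],
    [0, 0, 2, 0],
    [0, 0, 2, 0],
    [0, 0, 2, 0],
  ],
)

```text
time_s: 16.33
ee_pos: [589.1, -178.5, 141.9]
tcp_rot: [-3.141, 0.001, 2.859]
contact_force: [0.9, 0.1, 2.5]
width: 0.004
finger_force: 1.2
```

apply_moves(
  deltas=[
    [0, 0, -10, 0],
    [0, 0, -35, 0],
    [0, 0, -70, 0],
    [0, 0, -105, 0],
    [0, 0, -130, 0],
  ],
)

```text
time_s: 16.75
ee_pos: [589.1, -178.6, 275.2]
tcp_rot: [-3.141, 0.002, 2.859]
contact_force: [0.4, 0.5, 0.0]
width: 0.008
finger_force: 0.0
```

apply_moves(
  deltas=[
    [0, 0, 0, 0],
    [0, 0, 0, 0],
    [0, 0, 0, 0],
    [0, 0, 0, 0],
    [0, 0, 0, 0],
  ],
)

```text
time_s: 17.17
ee_pos: [587.5, -177.9, 269.8]
tcp_rot: [3.141, -0.003, 2.859]
contact_force: [0.4, 0.3, -0.5]
width: 0.006
finger_force: 0.0
```

```bash
python3 f.py;python3 - <<'E'
from rig import *
import cv2
cv2.imwrite("pics/i.png",cv2.resize(capture("scene")[:,:,::-1][120:380,130:530],(800,520)))
E
```

```text
17.1667 flask frame 31.4 1.4 269.8 [ 0.4  0.3 -0.5] [-0.41  0.34  1.41 -0.    1.39 -1.69]
```

View pics/i.png

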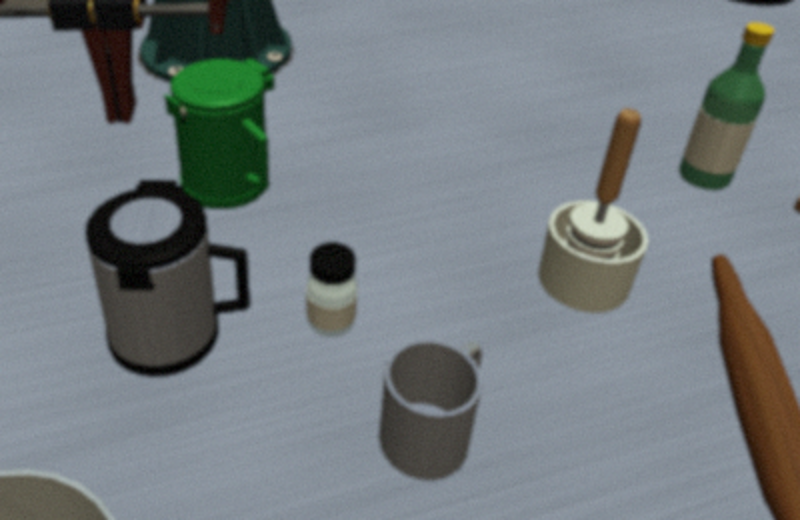

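The lid is shut and latched (crop 147,225), with its tongue down over the bead at (135,275). The brush stands in its pot (600,230), the jar and mug are untouched, and the gripper is clear.

```bash
python3 -c "
from rig import *
print(hand_in())"
```

```text
the job is handed in; nothing more can be done
None
```

I scrubbed the flask with three full strokes, stood the brush back in its pot, pressed the lid down until it clicked and stayed shut, and handed the job in after about 17 s of robot time; the hand-in returned no verdict.

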